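# Set up a hive cover for glazing

## Robot

A 7-joint arm with a two-finger parallel gripper is mounted at the origin on the work surface. World frame = base frame: x ahead of the robot, y to its left, z up, the work surface at z = 0. Lengths are in mm, angles in rad, forces in N, time in s.
With the tool pointing down it reaches from about 400 to 850 mm from the base axis. Payload 10.4 kg.
Tool frame: the origin (TCP) lies on the centre line of the jaws, within the pads' length; the fingertips stand 19 mm ahead of it and the grasp point (between the pads) is the TCP; z points along the fingers, y is the line along which they close (so a half turn about z gives the same grasp; the last joint's range is limited). The gripper opens to 87 mm and grips with 3 to 60 N. Pads are 19 mm wide; open, the fingers measure 117 mm over their backs; the gripper's body (75 mm by 190 mm) begins 51 mm behind the grasp point.
Start: joints at [1.2, 0.332, -0.065, 1.46, 0.022, 1.35, -0.088], TCP at [213.041, -587.591, 241.576] pointing down, gripper open.
Joint ranges: [-2.6, 2.6], [-0.5, 2.12], [-1.47, 1.34], [0.16, 2.42], [-1.27, 4.41], [0.06, 2.06], [-2.6, 2.6]. Speed limits (rad/s): [2.22, 2.22, 2.79, 2.79, 3.14, 3.14, 3.14].

## Interface

Orientations are given as a unit quaternion [x, y, z, w].
In Python, from workcell import * gives the robot as it stands. The module is installed in compiled form; this text tells all that it offers.
- The arm moves only by the tool play_rows, never from a script. Its argument "rows" is a list of rows, each a list of 7 numbers: the shift along the tool's x, y, z as a fraction of full scale, then the turn, a rotation vector about the tool's x, y, z as a fraction of full scale, then the closure, from 0 (fully open) to 1 (shut). In form: [[dx, dy, dz, rx, ry, rz, grip], ...]. A call has exactly 10 rows; each row is the pose to reach, as a shift and turn from the pose commanded when the call began, along the tool's axes at that moment; what a row does not reach only later rows make up. Full scale, the value 1, is 0.4 m for a shift and 90 degrees for a turn. A row lasts 1/12 s, in which the tool goes at most 41.7 mm and 7.16 degrees, less where a joint would pass 70% of its speed; a pose out of reach is approached as far as the arm can. A call with a number of a shift or a turn outside -1 to 1 is refused whole. A call with a gripper value outside its range is refused whole. The fingers move at their own pace and stop on an object; "newtons" is the grip in N (left out, the last holds). Time passes only in rows, so rows that repeat a pose let the fingers close, or fill a call up. It gives the time, the measured TCP pose, the force, the opening and the grip force at its end, in the units of the state.
- get_obs(): the state, without advancing time (a new reading comes with each control period).
- capture(name): name is "side" or "top" or "wrist"; returns the picture (400x640x3 uint8, blue, green, red); there is no depth.
- get_calibration(name): a dict with "vfov" (degrees; the focal length in pixels is half the picture's height over the tangent of half this angle, whatever the lens; pixels are square), "cx", "cy" (the principal point, pixels), "origin" and "attitude" of the camera in the world; the wrist camera has in their place "hand_eye" (4x4, takes a point from camera to tool coordinates, whose origin is the TCP and whose axes are the flange's). Camera axes: x right, y down, z forward; pixel columns grow to the right and rows downward; lengths in mm; the calibration is good to about 2 mm. A picture is of the moment at which its call begins: read the wrist's pose just before it. get_calibration takes no time and is no camera call.
- finish_job(): hands the job in; it is judged then, once.
The state is a dict: "time": time; "joints": joint angles; "dq": joint speeds; "joint_torque": joint torques, N m; "tcp_pos": TCP position; "ee_rot": TCP orientation; "wrist_force": force on the tool from outside, world axes, zero at the start; "moment": the same for the moment, N m; "gripper_width": finger opening in mm; "gripper_force": force on a finger pad.
Only numpy, scipy, OpenCV 4.12 (cv2) and the standard library are available. Lean on these libraries where they do the work, as an engineer would, in place of code of your own. Each camera call takes 0.05 s, during which the arm holds its last target. There are 200 camera calls.

## Task

Get the hive cover ready for glazing: stand the three tall white-tipped supports upright on the grey board, each in the ring of its own colour, and only then lay the cover level on top of all three, handle up and squarely over its black outline. Leave the low supports where they are.

Things in the scene. Friction and masses are not known exactly. Their poses are not given: they have to be found in the camera images.
- orange_center (a point): Orange plastic glazing support, the tall kind: upright round post 50 mm high, 40 mm across up to 36 mm, then tapering to a flat white tip 23 mm across; 60 g. This point is its centre, 25 mm above its underside; z is up along the post.
- yellow_center (a point): Yellow plastic glazing support, the tall kind: upright round post 50 mm high, 40 mm across up to 36 mm, then tapering to a flat white tip 23 mm across; 60 g. This point is its centre, 25 mm above its underside; z is up along the post.
- blue_center (a point): Blue plastic glazing support, the tall kind: upright round post 50 mm high, 40 mm across up to 36 mm, then tapering to a flat white tip 23 mm across; 60 g. This point is its centre, 25 mm above its underside; z is up along the post.
- ring_orange: Orange ring printed flat on the glazing board, 64 mm outside and 44 mm inside diameter. Origin at its centre, on the board's upper face (6 mm above the bench); z is up.
- ring_yellow: Yellow ring printed flat on the glazing board, 64 mm outside and 44 mm inside diameter. Origin at its centre, on the board's upper face (6 mm above the bench); z is up.
- ring_blue: Blue ring printed flat on the glazing board, 64 mm outside and 44 mm inside diameter. Origin at its centre, on the board's upper face (6 mm above the bench); z is up.
- cover_handle (a point): Hive feeder-hole cover, a loose plywood panel 150 mm (x) by 120 mm (y) and 10 mm thick, lying flat, with a dark wooden batten handle on top in the middle: 80 mm long (along x), 22 mm wide (y), rising 30 mm above the panel. This point is the handle's centre, above the panel's middle, 25 mm above the panel's underside; z is up. About 160 g (varies).
- board: Grey glazing board, 220 mm (x) by 190 mm (y), 6 mm thick, fixed to the bench. A black outline of the cover, 150 mm (x) by 120 mm (y), is drawn in its middle; the three coloured rings lie inside the outline, 90 to 96 mm apart, any colour at any of the three spots. Origin at the centre of its underside, at bench height; z is up.
- low_orange: Orange plastic support of the low kind: round, 40 mm across and only 28 mm high, flat top with a black disc. Not needed. Origin at the centre of its underside.
- low_blue: Blue plastic support of the low kind: round, 40 mm across and only 28 mm high, flat top with a black disc. Not needed. Origin at the centre of its underside.
There are look-alikes about, which are no part of the job. Leave any yellow look-alike of the part that bears cover_handle alone.

How it is judged (in metres and radians):
On the way:
1. the three tall supports stand upright, each in the ring of its own colour, before the cover is laid on (horizontal distance between orange_center and ring_orange below 0.012 m and angle between each of orange_center, yellow_center, blue_center's own z axis and vertical below 0.08 rad and z of orange_center in the frame of ring_orange between 0.021 and 0.029 m and horizontal distance between yellow_center and ring_yellow below 0.012 m and z of yellow_center in the frame of ring_yellow between 0.021 and 0.029 m and horizontal distance between blue_center and ring_blue below 0.012 m and z of blue_center in the frame of ring_blue between 0.021 and 0.029 m and contact force between cover and tall_orange below 0.01 N and contact force between cover and tall_yellow below 0.01 N and contact force between cover and tall_blue below 0.01 N), for 0.2 s.
At the end, for the whole second after the job is handed in: Each tall support stands upright (0.08 rad), within 12 mm of the centre of its own ring. The cover rests on all three, handle up, level within 0.05 rad, within 15 mm and 0.15 rad of its outline. All at rest and released; low supports within 20 mm of their starts (horizontal distance between orange_center and ring_orange below 0.012 m and angle between each of orange_center, yellow_center, blue_center's own z axis and vertical below 0.08 rad and z of orange_center in the frame of ring_orange between 0.021 and 0.029 m and horizontal distance between yellow_center and ring_yellow below 0.012 m and z of yellow_center in the frame of ring_yellow between 0.021 and 0.029 m and horizontal distance between blue_center and ring_blue below 0.012 m and z of blue_center in the frame of ring_blue between 0.021 and 0.029 m and contact force between cover and tall_orange above 0.02 N and contact force between cover and tall_yellow above 0.02 N and contact force between cover and tall_blue above 0.02 N and linear speed of each of cover, tall_orange, tall_yellow, tall_blue below 0.02 m/s and horizontal distance between cover_handle and board below 0.015 m and angle between the x axis of cover_handle and the x axis of board, either way round below 0.15 rad and angle between cover_handle's own z axis and vertical below 0.05 rad and z of cover_handle in the frame of board between 0.077 and 0.085 m); the robot touches nothing.
It fails at once if the low orange support is moved more than 20 mm (distance of low_orange from where it was at the start of the episode above 0.02 m).
It fails at once if the low blue support is moved more than 20 mm (distance of low_blue from where it was at the start of the episode above 0.02 m).
It also fails if it takes over 109 s, if anything falls off the work surface, if the arm or the gripper's body presses on something with over 40 N, if the wrist force passes 120 N, or if a joint passes its speed limit or range.

## Working session

There is one attempt and no reset: what is moved stays moved. The work goes in short steps, Python scripts to look and compute and a tool call to move; the robot and the scene stay as the last step left them, time stands still between calls to the robot, and variables do not carry over. Pictures are saved under pics/ and viewed, at most 14 in all, crops included, and the job is handed in when it is done.

Besides the shell and the picture viewer there is one more tool, called by a JSON object that holds its "api" and its "payload", one argument or row to a line. play_rows: Moves the arm, as the interface text tells. Its arguments: {"type":"object","properties":{"rows":{"type":"array","items":{"type":"array","items":{"type":"number"}}},"newtons":{"type":"number"}},"required":["rows"]}

```bash
mkdir -p pics; python3 - <<'E'
from workcell import *
import cv2
o=get_obs();print(o)
for n in("top","side","wrist"):
    cv2.imwrite(f"pics/{n}0.png",capture(n));print(n,get_calibration(n))
E
```

```text
{'time': 0.0, 'joints': array([ 1.20040535,  0.33288479, -0.06469964,  1.46094786,  0.02160504,
        1.34992069, -0.08850297]), 'dq': array([-7.97256553e-04, -1.72003590e-03,  8.33765086e-04, -5.99652634e-04,
        1.12844962e-04,  5.37337016e-05, -7.10847536e-05]), 'joint_torque': array([ 1.17991112e-04, -6.23256898e+01,  2.46131793e-02, -3.89896202e+01,
       -6.13083341e-02,  3.99201934e-02,  1.27411736e-04]), 'tcp_pos': array([ 212.88015012, -587.23347347,  240.7427475 ]), 'ee_rot': array([ 9.84916341e-01,  1.73029663e-01, -1.63004870e-04, -7.14107312e-04]), 'wrist_force': array([-0.01677809,  0.2681938 ,  0.42523458]), 'moment': array([-0.05211037, -0.01717162,  0.01948755]), 'gripper_force': 0.0, 'gripper_width': 87.26671262452201}
top {'vfov': 43.384819800133336, 'cx': 318.37054153317087, 'cy': 195.53904701061973, 'origin': array([ 386.37004039,   27.36596189, 1215.66794493]), 'attitude': array([ 0.71329126, -0.69975844,  0.02856836, -0.027158  ])}
side {'vfov': 52.76441965352666, 'cx': 324.4144423683995, 'cy': 197.92617743617467, 'origin': array([ -79.00401523, -511.10056258,  541.46132909]), 'attitude': array([ 0.79876384, -0.3638848 ,  0.19044816, -0.43965177])}
wrist {'vfov': 61.856490956396506, 'cx': 316.99579566592894, 'cy': 190.0371139878698, 'hand_eye': array([[ 6.83269277e-04, -9.55389039e-01, -2.95349483e-01,
         8.15032319e+01],
       [ 9.99999762e-01,  6.81776091e-04,  1.08033739e-04,
        -6.89159505e-02],
       [ 9.81479660e-05, -2.95349486e-01,  9.55389277e-01,
        -1.44618598e+02],
       [ 0.00000000e+00,  0.00000000e+00,  0.00000000e+00,
         1.00000000e+00]])}
```

View pics/top0.png

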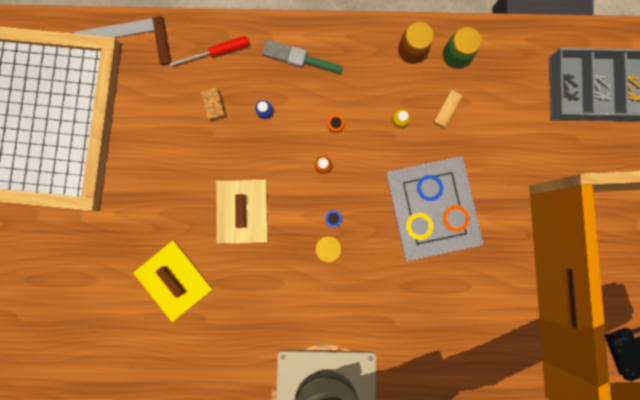

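View pics/side0.png

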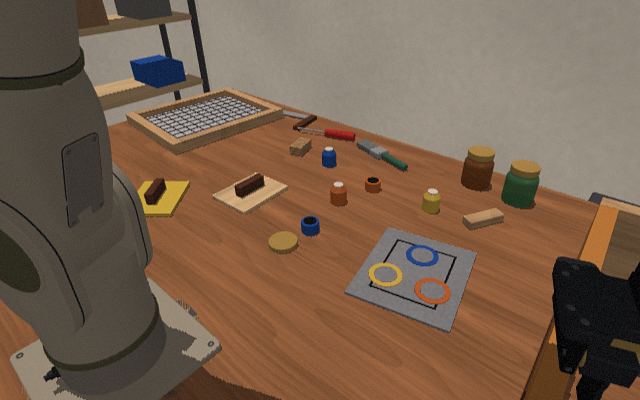

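The top view shows these candidates:
- **Tall supports (white tip):** blue at (263,108), orange at (323,164), yellow at (402,117).
- **Low supports (black disc):** orange at (336,123), blue at (333,218). These stay where they are.
- **Covers:** the plain plywood panel at (241,211) is the cover. The yellow one at (172,281) is the look-alike.
- **Other:** the yellow disc at (328,250) is a lid, not a support.

Next I'll measure them and check an enlarged crop.

```bash
cat > h.py <<'E'
from workcell import *
import cv2, numpy as np
from scipy.spatial.transform import Rotation as R
def cam(n,o=None):
    c=get_calibration(n); f=200/np.tan(np.radians(c['vfov']/2))
    if n=='wrist':
        H=c['hand_eye']; r=R.from_quat(o['ee_rot']).as_matrix()
        return f,c['cx'],c['cy'],r@H[:3,:3],r@H[:3,3]+o['tcp_pos']
    return f,c['cx'],c['cy'],R.from_quat(c['attitude']).as_matrix(),c['origin']
def px2w(k,uv,z):
    f,cx,cy,M,t=k; uv=np.atleast_2d(np.float64(uv))
    d=np.c_[(uv[:,0]-cx)/f,(uv[:,1]-cy)/f,np.ones(len(uv))]@M.T
    return t+d*((z-t[2])/d[:,2])[:,None]
def w2px(k,p):
    f,cx,cy,M,t=k; q=(np.atleast_2d(p)-t)@M; return q[:,:2]/q[:,2:]*f+[cx,cy]
def blobs(m,mn=15):
    n,l,s,c=cv2.connectedComponentsWithStats(m.astype(np.uint8))
    return [(s[i,4],*s[i,:4],c[i],l==i) for i in range(1,n) if s[i,4]>=mn]
def masks(img):
    h=cv2.cvtColor(img,cv2.COLOR_BGR2HSV); H,S,V=[h[...,i].astype(int) for i in range(3)]
    return dict(blue=(H>100)&(H<130)&(S>120)&(V>60),orange=(H>3)&(H<14)&(S>200)&(V>170),yellow=(H>20)&(H<35)&(S>150)&(V>120),white=(S<70)&(V>190),dark=(V<70))
E
python3 - <<'E'
from h import *
im=cv2.imread('pics/top0.png');k=cam('top')
print(k[3].round(3))
m=masks(im)
for c in m:
    for b in blobs(m[c],12):
        x,y=b[5]
        if 200<x<500 and 90<y<265:
            print(c,b[0],b[1:5],b[5].round(1),px2w(k,b[5],6)[0,:2].round(1),px2w(k,b[5],50)[0,:2].round(1))
cv2.imwrite('pics/c0.png',cv2.resize(im[90:265,205:495],None,fx=2.75,fy=2.75,interpolation=cv2.INTER_CUBIC))
E
```

```text
[[ 0.019 -0.997  0.079]
 [-1.    -0.019 -0.001]
 [ 0.003 -0.079 -0.997]]
blue 73 (np.int32(256), np.int32(105), np.int32(15), np.int32(12)) [264.8 112.5] [683.  160.6] [672.2 155.8]
blue 244 (np.int32(417), np.int32(175), np.int32(26), np.int32(26)) [429.6 187.4] [ 506.8 -242.6] [ 502.4 -232.7]
blue 91 (np.int32(326), np.int32(211), np.int32(15), np.int32(16)) [333.  218.6] [426.9 -10.4] [425.4  -9. ]
orange 66 (np.int32(464), np.int32(88), np.int32(23), np.int32(10)) [475.1  92.3] [ 743.6 -354.1] [ 730.6 -340.2]
orange 43 (np.int32(236), np.int32(92), np.int32(17), np.int32(7)) [243.6  95. ] [725.5 213.7] [713.2 207. ]
orange 12 (np.int32(265), np.int32(92), np.int32(6), np.int32(4)) [267.6  93.3] [730.9 155.2] [718.4 150.5]
orange 132 (np.int32(404), np.int32(93), np.int32(32), np.int32(15)) [420.8  98.7] [ 725.  -220.7] [ 712.7 -211.7]
orange 13 (np.int32(437), np.int32(93), np.int32(7), np.int32(5)) [439.6  95.4] [ 734.1 -266.9] [ 721.5 -256.2]
orange 41 (np.int32(488), np.int32(92), np.int32(22), np.int32(13)) [498.1  97.9] [ 730.8 -410.4] [ 718.2 -394.5]
orange 20 (np.int32(222
[... 5582 characters left out ...]
7)) [419.1 226. ] [ 413.1 -217.6] [ 412.1 -208.7]
yellow 448 (np.int32(316), np.int32(237), np.int32(24), np.int32(25)) [327.8 248.9] [354.3   0.8] [355.5   1.8]
white 69 (np.int32(258), np.int32(102), np.int32(9), np.int32(9)) [262. 106.] [699. 168.] [687.7 162.9]
white 58 (np.int32(399), np.int32(112), np.int32(8), np.int32(8)) [402.5 115.5] [ 682.2 -176.1] [ 671.4 -168.7]
white 65 (np.int32(319), np.int32(159), np.int32(9), np.int32(9)) [322.8 162.7] [562.1  16.6] [555.7  17. ]
dark 53 (np.int32(332), np.int32(119), np.int32(8), np.int32(8)) [335.5 122.4] [661.8 -12.4] [651.8 -11. ]
dark 66 (np.int32(329), np.int32(214), np.int32(9), np.int32(10)) [333.  218.3] [427.8 -10.4] [426.3  -9. ]
```

View pics/c0.png

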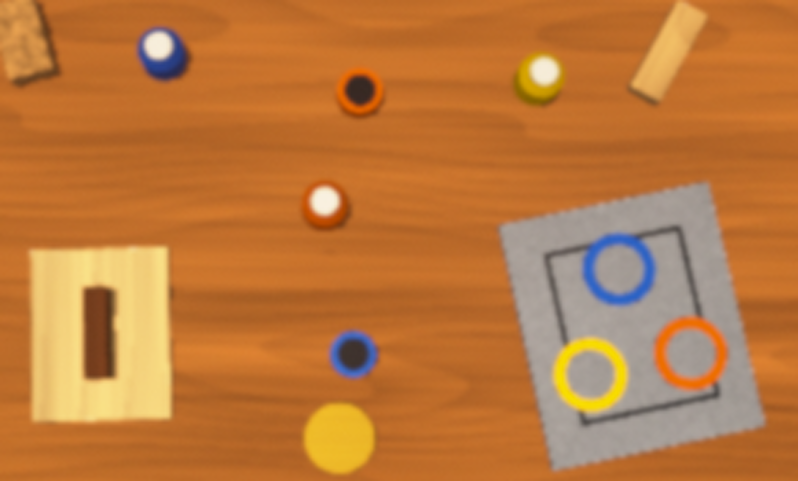

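```bash
python3 - <<'E'
from h import *
im=cv2.imread('pics/top0.png');k=cam('top')
h=cv2.cvtColor(im,cv2.COLOR_BGR2HSV);H,S,V=[h[...,i].astype(int) for i in range(3)]
def big(m,x0,x1,y0,y1):
    z=np.zeros_like(m);z[y0:y1,x0:x1]=m[y0:y1,x0:x1];return max(blobs(z,5),key=lambda b:b[0])
def rect(b,zz,name):
    c=cv2.findContours(b[6].astype(np.uint8),cv2.RETR_EXTERNAL,cv2.CHAIN_APPROX_NONE)[0][0]
    w=px2w(k,c[:,0,:]+0.0,zz)[:,:2].astype(np.float32)
    r=cv2.minAreaRect(w);print(name,np.round(r[0],1),np.round(r[1],1),round(r[2],1))
print(h[200,228],h[211,241],h[218,445],h[165,400],h[210,395],h[160,350])
rect(big((S<60)&(V>90),380,490,150,265),6,'board')
rect(big((S<150)&(V>170)&(H>14),205,280,170,250),10,'panel')
rect(big((V<130),225,255,185,235),40,'handle')
m=masks(im);m['orange']=(H<14)&(S>200)&(V>225)
for c,bx in dict(blue=(410,450,170,205),orange=(436,475,200,236),yellow=(400,440,205,245)).items():
    b=big(m[c],*bx);cc=cv2.convexHull(np.argwhere(b[6])[:,::-1].astype(np.int32))
    p=px2w(k,cc[:,0,:]+0.0,6)[:,:2].astype(np.float32)
    print(c,b[0],cv2.minEnclosingCircle(p))
E
```

```text
[ 21 127 243] [ 11 191 123] [ 14 245 236] [ 13 196 199] [ 11  45 165] [ 13 198 196]
board [ 457.6 -253.4] [217.3 187.5] 13.0
panel [440.9 210.2] [149.1 118.5] 3.0
handle [440.7 207.4] [72.8 21.1] 1.7
blue 244 ((507.3209228515625, -243.18295288085938), 31.377300262451172)
orange 22 ((451.9989013671875, -296.771728515625), 18.269023895263672)
yellow 294 ((413.4052429199219, -217.32003784179688), 32.27937698364258)
```

```bash
cat >> h.py <<'E'
def go(x,y,z,yaw):
    "prints fractions for shift from the present pose to world x,y,z, yaw(deg) of tool x, tool down"
    o=get_obs(); r=R.from_quat(o['ee_rot'])
    d=r.inv().apply(np.array([x,y,z])-o['tcp_pos'])/400
    a=np.radians(yaw); T=R.from_matrix(np.array([[np.cos(a),np.sin(a),0],[np.sin(a),-np.cos(a),0],[0,0,-1]]).T)
    v=(r.inv()*T).as_rotvec()/(np.pi/2)
    print('pose',o['tcp_pos'].round(1),'t',round(o['time'],2),'move',d.round(4),v.round(4))
E
python3 -c "
from h import *
go(490,-245,350,13)"
```

```text
pose [ 212.9 -587.3  241. ] t 0.15 move [ 0.9429 -0.5688 -0.272 ] [-0.0006  0.0001  0.077 ]
```

{"api": "play_rows", "payload": {
  "rows": [
    [0,0,-0.1,0,0,0,0],
    [0,0,-0.2,0,0,0,0],
    [0,0,-0.27,0,0,0,0],
    [0.1,-0.06,-0.27,0,0,0,0],
    [0.2,-0.12,-0.27,0,0,0,0],
    [0.28,-0.17,-0.27,0,0,0,0],
    [0.36,-0.22,-0.27,0,0,0.02,0],
    [0.44,-0.27,-0.27,0,0,0.04,0],
    [0.52,-0.32,-0.27,0,0,0.06,0],
    [0.6,-0.36,-0.27,0,0,0.077,0]
  ]
}}

```text
time: 0.98
tcp_pos: [390.5, -368.1, 349.7]
ee_rot: [0.994, 0.113, -0.0, 0.0]
wrist_force: [1.1, -0.1, 0.1]
gripper_width: 87.1
gripper_force: 0.0
```

```bash
python3 -c "
from h import *
go(490,-245,230,13)"
```

```text
pose [ 390.5 -368.1  349.7] t 0.98 move [ 0.3115 -0.2443  0.2993] [ 0.0002  0.     -0.0006]
```

{"api": "play_rows", "payload": {
  "rows": [
    [0.06,-0.05,0.06,0,0,0,0],
    [0.12,-0.1,0.12,0,0,0,0],
    [0.18,-0.15,0.18,0,0,0,0],
    [0.24,-0.2,0.24,0,0,0,0],
    [0.31,-0.244,0.3,0,0,0,0],
    [0.31,-0.244,0.3,0,0,0,0],
    [0.31,-0.244,0.3,0,0,0,0],
    [0.31,-0.244,0.3,0,0,0,0],
    [0.31,-0.244,0.3,0,0,0,0],
    [0.31,-0.244,0.3,0,0,0,0]
  ]
}}

```text
time: 1.82
tcp_pos: [488.1, -248.8, 230.4]
ee_rot: [0.994, 0.112, 0.0, 0.001]
wrist_force: [0.4, -0.1, 0.3]
gripper_width: 87.1
gripper_force: 0.0
```

```bash
cat > board.py <<'E'
from h import *
o=get_obs();im=capture('wrist');cv2.imwrite('pics/w1.png',im);k=cam('wrist',o)
h=cv2.cvtColor(im,cv2.COLOR_BGR2HSV);H,S,V=[h[...,i].astype(int) for i in range(3)]
b=max(blobs((S<70)&(V>80),500),key=lambda b:b[0])
c=max(cv2.findContours(b[6].astype(np.uint8),0,cv2.CHAIN_APPROX_NONE)[0],key=len)
print('board',cv2.minAreaRect(px2w(k,c[:,0]+0.,6)[:,:2].astype(np.float32)))
m=masks(im);m['orange']=(H<16)&(S>150)&(V>120)
hull=cv2.fillConvexPoly(np.zeros(H.shape,np.uint8),cv2.convexHull(c),1)>0
for n in('blue','orange','yellow'):
    for b in blobs(m[n]&hull,150):
        cc=cv2.findContours(b[6].astype(np.uint8),0,cv2.CHAIN_APPROX_NONE)[0][0]
        p=px2w(k,cc[:,0]+0.,6)[:,:2].astype(np.float32)
        print(n,b[0],b[5].round(),cv2.minEnclosingCircle(p),np.round(cv2.fitEllipse(p)[0],1))
b=max(blobs((V<75)&cv2.erode(hull.astype(np.uint8),np.ones((9,9)))>0,100) ,key=lambda b:b[3]*b[4])
c=np.argwhere(b[6])[:,::-1]
print('outline',cv2.minAreaRect(px2w(k,c+0.,6)[:,:2].astype(np.float32)))
E
python3 board.py
```

```text
board ((456.729248046875, -254.57382202148438), (221.07565307617188, 190.4184112548828), 13.011980056762695)
blue 1288 [316. 145.] ((506.545654296875, -243.2087860107422), 32.151973724365234) [ 506.4 -243.3]
orange 1051 [354. 216.] ((432.962646484375, -306.6158142089844), 31.939302444458008) [ 433.  -306.6]
yellow 1052 [278. 216.] ((412.47027587890625, -217.9013671875), 32.39144515991211) [ 412.8 -218.3]
outline ((511.5747375488281, -300.32098388671875), (92.35694885253906, 37.410064697265625), 38.212364196777344)
```

View pics/w1.png

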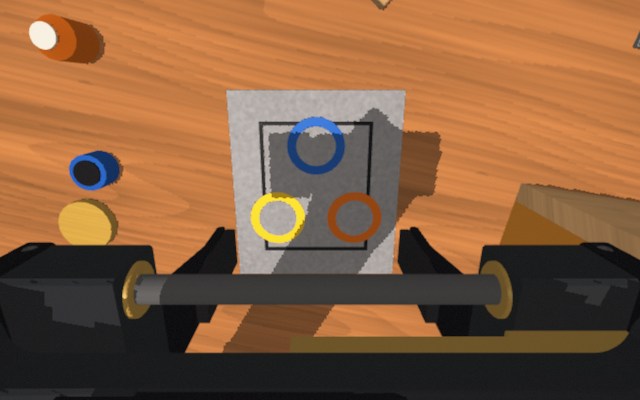

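The wrist view shows the board's outline and all three rings: blue (316,145), yellow (278,216) and orange (354,216). The fitted sizes match the description. Next I'll hover over the tall orange support.

```bash
cat > tip.py <<'E'
from h import *
def tip(name):
    o=get_obs();im=capture('wrist');cv2.imwrite(f'pics/{name}.png',im);k=cam('wrist',o)
    m=masks(im)['white']
    for b in blobs(m,80):
        print('tip',b[0],b[5].round(),px2w(k,b[5],50)[0,:2].round(1),'diam',np.sqrt(4*b[0]/np.pi).round())
E
python3 -c "
from tip import *
tip('t0'); go(555.5,17,150,0)"
```

```text
tip 577 [42. 35.] [556.1  17.6] diam 27.0
pose [ 488.2 -248.4  230.2] t 1.92 move [ 0.312  -0.6094  0.2002] [ 0.0006 -0.0005  0.1434]
```

{"api": "play_rows", "payload": {
  "rows": [
    [0.04,-0.08,0,0,0,0.02,0],
    [0.08,-0.16,0,0,0,0.04,0],
    [0.12,-0.24,0,0,0,0.06,0],
    [0.16,-0.32,0.03,0,0,0.08,0],
    [0.2,-0.4,0.07,0,0,0.1,0],
    [0.25,-0.48,0.11,0,0,0.12,0],
    [0.28,-0.54,0.15,0,0,0.143,0],
    [0.312,-0.61,0.2,0,0,0.143,0],
    [0.312,-0.61,0.2,0,0,0.143,0],
    [0.312,-0.61,0.2,0,0,0.143,0]
  ]
}}

```text
time: 2.75
tcp_pos: [554.7, 19.9, 148.8]
ee_rot: [1.0, 0.003, -0.001, -0.0]
wrist_force: [0.0, -0.3, -0.0]
gripper_width: 87.0
gripper_force: 0.0
```

```bash
python3 -c "
from tip import *
tip('t1'); go(556,17.3,30,0)"
```

```text
tip 609 [100.   9.] [683.9 162.3] diam 28.0
tip 1051 [605.  31.] [ 672.3 -170.6] diam 37.0
pose [555.2  18.1 149.6] t 2.8 move [0.0021 0.0019 0.299 ] [0.0002 0.0002 0.0018]
```

{"api": "play_rows", "payload": {
  "rows": [
    [0.002,0.002,0.06,0,0,0,0],
    [0.002,0.002,0.12,0,0,0,0],
    [0.002,0.002,0.18,0,0,0,0],
    [0.002,0.002,0.24,0,0,0,0],
    [0.002,0.002,0.28,0,0,0,0],
    [0.002,0.002,0.3,0,0,0,0],
    [0.002,0.002,0.3,0,0,0,0.3],
    [0.002,0.002,0.3,0,0,0,0.8],
    [0.002,0.002,0.3,0,0,0,0.8],
    [0.002,0.002,0.3,0,0,0,0.8]
  ],
  "newtons": 15
}}

```text
time: 3.63
tcp_pos: [557.0, 17.3, 31.0]
ee_rot: [1.0, 0.001, 0.001, 0.0]
wrist_force: [-0.7, 0.2, -0.9]
gripper_width: 67.8
gripper_force: 0.0
```

```bash
python3 -c "
from h import *
o=get_obs();print(o['gripper_width'],o['gripper_force']);go(433,-306.6,130,0)"
```

```text
67.84376778502174 0.0
pose [557.   17.3  31. ] t 3.63 move [-0.3108  0.8093 -0.248 ] [ 0.0002 -0.0015  0.0011]
```

{"api": "play_rows", "payload": {
  "rows": [
    [0,0,0,0,0,0,0.8],
    [0,0,0,0,0,0,0.8],
    [0,0,0,0,0,0,0.8],
    [0,0,0,0,0,0,0.8],
    [0,0,0,0,0,0,0.8],
    [0,0,0,0,0,0,0.8],
    [0,0,-0.02,0,0,0,0.8],
    [0,0,-0.08,0,0,0,0.8],
    [0,0,-0.16,0,0,0,0.8],
    [0,0,-0.25,0,0,0,0.8]
  ]
}}

```text
time: 4.47
tcp_pos: [554.8, 17.7, 130.0]
ee_rot: [1.0, 0.001, -0.001, -0.0]
wrist_force: [1.0, -1.2, -0.2]
gripper_width: 39.9
gripper_force: 15.0
```

```bash
python3 -c "
from h import *
o=get_obs();print(o['gripper_width'],o['gripper_force']);go(433,-306.6,130,0);
cv2.imwrite('pics/s1.png',capture('side'))"
```

```text
39.927212159909246 14.999878343660384
pose [554.8  17.7 130. ] t 4.47 move [-3.067e-01  8.100e-01  5.000e-04] [-0.0002  0.0018  0.0017]
```

View pics/s1.png

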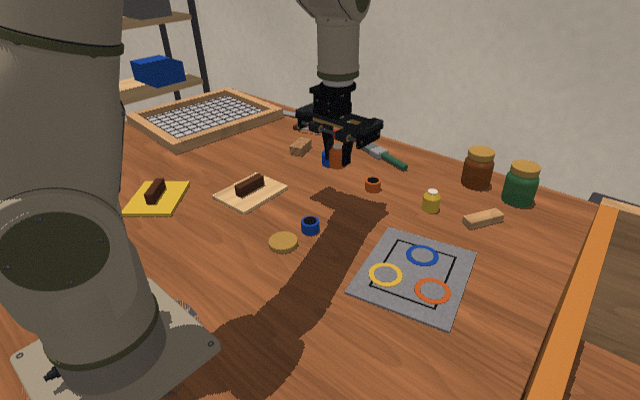

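{"api": "play_rows", "payload": {
  "rows": [
    [-0.03,0.08,0,0,0,0,0.8],
    [-0.06,0.17,0,0,0,0,0.8],
    [-0.1,0.26,0,0,0,0,0.8],
    [-0.13,0.35,0,0,0,0,0.8],
    [-0.17,0.44,0,0,0,0,0.8],
    [-0.2,0.53,0,0,0,0,0.8],
    [-0.24,0.62,0,0,0,0,0.8],
    [-0.27,0.7,0,0,0,0,0.8],
    [-0.29,0.77,0,0,0,0,0.8],
    [-0.307,0.81,0,0,0,0,0.8]
  ]
}}

```text
time: 5.35
tcp_pos: [432.3, -310.3, 129.9]
ee_rot: [1.0, -0.001, 0.0, 0.001]
wrist_force: [-0.2, -0.8, -0.4]
gripper_width: 39.7
gripper_force: 15.0
```

```bash
python3 -c "
from h import *
go(433,-306.6,37.5,0)"
```

```text
pose [ 432.3 -310.3  129.9] t 5.35 move [ 0.0018 -0.0096  0.2311] [ 0.0009 -0.0001 -0.0009]
```

{"api": "play_rows", "payload": {
  "rows": [
    [0.002,-0.001,0.03,0,0,0,0.8],
    [0.002,-0.001,0.07,0,0,0,0.8],
    [0.002,-0.001,0.11,0,0,0,0.8],
    [0.002,-0.001,0.15,0,0,0,0.8],
    [0.002,-0.001,0.18,0,0,0,0.8],
    [0.002,-0.001,0.2,0,0,0,0.8],
    [0.002,-0.001,0.21,0,0,0,0.8],
    [0.002,-0.001,0.22,0,0,0,0.8],
    [0.002,-0.001,0.225,0,0,0,0.8],
    [0.002,-0.001,0.225,0,0,0,0.8]
  ]
}}

```text
time: 6.18
tcp_pos: [434.9, -306.3, 39.7]
ee_rot: [1.0, 0.001, 0.0, 0.0]
wrist_force: [0.4, -0.3, -0.1]
gripper_width: 39.7
gripper_force: 15.0
```

```bash
python3 -c "
from h import *
print(get_obs()['wrist_force']);go(433,-306.6,36.5,0)"
```

```text
[ 0.35595659 -0.30419862 -0.06801804]
pose [ 434.9 -306.3   39.7] t 6.18 move [-0.0047  0.0007  0.0079] [ 0.0001 -0.0002  0.0014]
```

{"api": "play_rows", "payload": {
  "rows": [
    [-0.003,0,0.005,0,0,0,0.8],
    [-0.003,0,0.009,0,0,0,0.8],
    [-0.003,0,0.009,0,0,0,0.8],
    [-0.003,0,0.009,0,0,0,0.4],
    [-0.003,0,0.009,0,0,0,0.2],
    [-0.003,0,0.009,0,0,0,0],
    [-0.003,0,0.009,0,0,0,0],
    [-0.003,0,0.009,0,0,0,0],
    [-0.003,0,0.009,0,0,0,0],
    [-0.003,0,0.009,0,0,0,0]
  ]
}}

```text
time: 7.02
tcp_pos: [433.5, -306.3, 36.0]
ee_rot: [1.0, 0.001, 0.0, 0.0]
wrist_force: [-0.2, 0.6, -0.4]
gripper_width: 78.0
gripper_force: 0.0
```

```bash
python3 -c "
from h import *
print(get_obs()['wrist_force']);go(672,-169.5,170,0)"
```

```text
[-0.24724569  0.6120439  -0.35820889]
pose [ 433.5 -306.3   36. ] t 7.02 move [ 0.597  -0.3406 -0.335 ] [ 0.0001 -0.      0.0015]
```

{"api": "play_rows", "payload": {
  "rows": [
    [0,0,-0.06,0,0,0,0],
    [0,0,-0.15,0,0,0,0],
    [0,0,-0.24,0,0,0,0],
    [0.08,-0.04,-0.3,0,0,0,0],
    [0.16,-0.09,-0.335,0,0,0,0],
    [0.25,-0.14,-0.335,0,0,0,0],
    [0.33,-0.19,-0.335,0,0,0,0],
    [0.42,-0.24,-0.335,0,0,0,0],
    [0.5,-0.28,-0.335,0,0,0,0],
    [0.5,-0.28,-0.335,0,0,0,0]
  ]
}}

```text
time: 7.85
tcp_pos: [637.9, -187.0, 169.0]
ee_rot: [1.0, 0.005, 0.001, -0.002]
wrist_force: [0.5, 1.3, 1.6]
gripper_width: 87.1
gripper_force: 0.0
```

```bash
python3 -c "
from tip import *
tip('t2');go(672,-169.5,100,0)"
```

```text
tip 171 [296. 141.] [ 678.6 -169.2] diam 15.0
pose [ 635.6 -189.8  169. ] t 7.9 move [ 0.0914 -0.0495  0.1725] [-0.0017 -0.0001  0.0049]
```

View pics/t2.png

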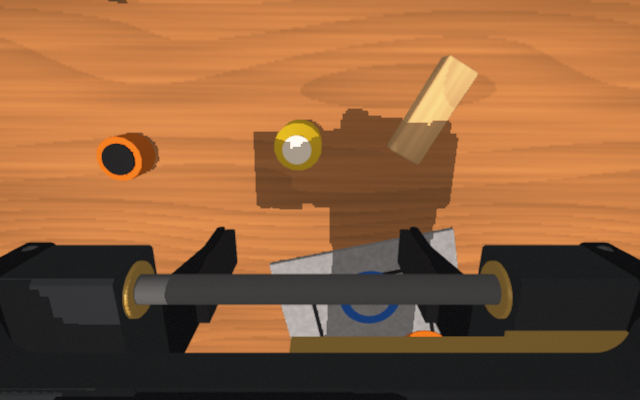

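The tall yellow support's tip is at about (296,149). It is half shaded, which agrees with (672,-169.5). The wood block is clear of the fingers.

{"api": "play_rows", "payload": {
  "rows": [
    [0.05,-0.025,0.0,0,0,0.002,0],
    [0.09,-0.049,0.05,0,0,0.004,0],
    [0.091,-0.049,0.11,0,0,0.005,0],
    [0.091,-0.049,0.17,0,0,0.005,0],
    [0.091,-0.049,0.23,0,0,0.005,0],
    [0.091,-0.049,0.28,0,0,0.005,0],
    [0.091,-0.049,0.32,0,0,0.005,0],
    [0.091,-0.049,0.345,0,0,0.005,0],
    [0.091,-0.049,0.345,0,0,0.005,0],
    [0.091,-0.049,0.345,0,0,0.005,0]
  ]
}}

```text
time: 8.73
tcp_pos: [669.3, -174.8, 32.2]
ee_rot: [1.0, -0.003, -0.0, 0.0]
wrist_force: [-0.3, -0.2, 1.0]
gripper_width: 87.2
gripper_force: 0.0
```

```bash
python3 -c "
from h import *
go(672,-169.5,30,0)"
```

```text
pose [ 669.3 -174.8   32.2] t 8.73 move [ 0.0066 -0.0132  0.0056] [ 0.0002  0.0002 -0.004 ]
```

{"api": "play_rows", "payload": {
  "rows": [
    [0.0066,-0.012,0.0056,0,0,-0.003,0],
    [0.0066,-0.012,0.0056,0,0,-0.003,0],
    [0.0066,-0.012,0.0056,0,0,-0.003,0.8],
    [0.0066,-0.012,0.0056,0,0,-0.003,0.8],
    [0.0066,-0.012,0.0056,0,0,-0.003,0.8],
    [0.0066,-0.012,0.0056,0,0,-0.003,0.8],
    [0.0066,-0.012,0.0056,0,0,-0.003,0.8],
    [0.0066,-0.012,0.0056,0,0,-0.003,0.8],
    [0.0066,-0.012,0.0056,0,0,-0.003,0.8],
    [0.0066,-0.012,0.0056,0,0,-0.003,0.8]
  ]
}}

```text
time: 9.57
tcp_pos: [672.3, -169.4, 29.7]
ee_rot: [1.0, -0.0, 0.0, 0.0]
wrist_force: [0.1, -0.2, 0.7]
gripper_width: 41.4
gripper_force: 0.0
```

```bash
python3 -c "
from h import *
o=get_obs();print(o['gripper_width'],o['gripper_force']);go(412.6,-218,150,0)"
```

```text
41.394399679272645 0.0
pose [ 672.3 -169.4   29.7] t 9.57 move [-0.6491  0.1221 -0.3007] [ 0.     -0.     -0.0006]
```

{"api": "play_rows", "payload": {
  "rows": [
    [0,0,0,0,0,0,0.8],
    [0,0,0,0,0,0,0.8],
    [0,0,0,0,0,0,0.8],
    [0,0,-0.06,0,0,0,0.8],
    [0,0,-0.14,0,0,0,0.8],
    [0,0,-0.22,0,0,0,0.8],
    [-0.07,0.01,-0.3,0,0,0,0.8],
    [-0.15,0.03,-0.3,0,0,0,0.8],
    [-0.24,0.045,-0.3,0,0,0,0.8],
    [-0.33,0.062,-0.3,0,0,0,0.8]
  ]
}}

```text
time: 10.4
tcp_pos: [539.0, -194.1, 150.1]
ee_rot: [1.0, -0.0, 0.0, 0.0]
wrist_force: [0.8, 0.4, -0.5]
gripper_width: 39.4
gripper_force: 15.0
```

{"api": "play_rows", "payload": {
  "rows": [
    [-0.07,0.012,0,0,0,0,0.8],
    [-0.14,0.026,0,0,0,0,0.8],
    [-0.21,0.04,0,0,0,0,0.8],
    [-0.27,0.052,0,0,0,0,0.8],
    [-0.31,0.059,0,0,0,0,0.8],
    [-0.319,0.06,0.04,0,0,0,0.8],
    [-0.319,0.06,0.09,0,0,0,0.8],
    [-0.319,0.06,0.14,0,0,0,0.8],
    [-0.319,0.06,0.18,0,0,0,0.8],
    [-0.319,0.06,0.18,0,0,0,0.8]
  ]
}}

```text
time: 11.23
tcp_pos: [410.8, -217.1, 75.1]
ee_rot: [1.0, -0.0, -0.002, -0.001]
wrist_force: [-1.1, -0.0, -0.9]
gripper_width: 39.4
gripper_force: 15.0
```

```bash
python3 -c "
from h import *
o=get_obs();print(o['gripper_width'],o['gripper_force']);go(412.6,-218,40,0)"
```

```text
39.42588937853653 15.000063667539507
pose [ 410.8 -217.1   75.1] t 11.23 move [0.0048 0.0025 0.0877] [-0.0014  0.0025 -0.0005]
```

{"api": "play_rows", "payload": {
  "rows": [
    [0,0,0.02,0,0,0,0.8],
    [0,0,0.05,0,0,0,0.8],
    [0,0,0.07,0,0,0,0.8],
    [0,0,0.08,0,0,0,0.8],
    [0,0,0.09,0,0,0,0.8],
    [0,0,0.095,0,0,0,0.8],
    [0,0,0.095,0,0,0,0.8],
    [0,0,0.095,0,0,0,0.8],
    [0,0,0.095,0,0,0,0.8],
    [0,0,0.095,0,0,0,0.8]
  ]
}}

```text
time: 12.07
tcp_pos: [412.9, -218.1, 40.1]
ee_rot: [1.0, -0.0, 0.0, 0.0]
wrist_force: [-0.4, -0.3, -0.6]
gripper_width: 39.5
gripper_force: 15.0
```

```bash
python3 -c "
from h import *
o=get_obs();print(o['wrist_force']);go(412.6,-218,36.2,0)"
```

```text
[-0.36079541 -0.34587316 -0.55180386]
pose [ 412.9 -218.1   40.1] t 12.07 move [-0.0007 -0.0001  0.0096] [ 0.0002 -0.0003 -0.0006]
```

{"api": "play_rows", "payload": {
  "rows": [
    [0,0,0.005,0,0,0,0.8],
    [0,0,0.0105,0,0,0,0.8],
    [0,0,0.0105,0,0,0,0.8],
    [0,0,0.0105,0,0,0,0.4],
    [0,0,0.0105,0,0,0,0.2],
    [0,0,0.0105,0,0,0,0.1],
    [0,0,0.0105,0,0,0,0.1],
    [0,0,0.0105,0,0,0,0.1],
    [0,0,0.0105,0,0,0,0.1],
    [0,0,0.0105,0,0,0,0.1]
  ]
}}

```text
time: 12.9
tcp_pos: [412.6, -218.0, 35.5]
ee_rot: [1.0, -0.0, 0.0, 0.0]
wrist_force: [0.2, -0.9, -0.3]
gripper_width: 74.9
gripper_force: 0.0
```

```bash
python3 -c "
from h import *
o=get_obs();print(o['gripper_width']);go(640,140,170,0)"
```

```text
74.94393839071026
pose [ 412.6 -218.    35.5] t 12.9 move [ 0.5675 -0.8954 -0.3363] [ 0.     -0.     -0.0006]
```

Now I'll go to the blue support, hovering just short of it so I can see it.

{"api": "play_rows", "payload": {
  "rows": [
    [0,0,-0.06,0,0,0,0],
    [0,0,-0.15,0,0,0,0],
    [0,0,-0.24,0,0,0,0],
    [0.05,-0.07,-0.3,0,0,0,0],
    [0.1,-0.15,-0.336,0,0,0,0],
    [0.15,-0.23,-0.336,0,0,0,0],
    [0.2,-0.31,-0.336,0,0,0,0],
    [0.25,-0.39,-0.336,0,0,0,0],
    [0.3,-0.47,-0.336,0,0,0,0],
    [0.35,-0.55,-0.336,0,0,0,0]
  ]
}}

```text
time: 13.73
tcp_pos: [553.5, 3.5, 170.0]
ee_rot: [1.0, -0.001, 0.0, 0.0]
wrist_force: [0.8, -0.3, -0.4]
gripper_width: 87.0
gripper_force: 0.0
```

{"api": "play_rows", "payload": {
  "rows": [
    [0.05,-0.08,0,0,0,0,0],
    [0.1,-0.16,0,0,0,0,0],
    [0.14,-0.23,0,0,0,0,0],
    [0.18,-0.29,0,0,0,0,0],
    [0.21,-0.33,0,0,0,0,0],
    [0.218,-0.345,0,0,0,0,0],
    [0.218,-0.345,0,0,0,0,0],
    [0.218,-0.345,0,0,0,0,0],
    [0.218,-0.345,0,0,0,0,0],
    [0.218,-0.345,0,0,0,0,0]
  ]
}}

```text
time: 14.57
tcp_pos: [640.0, 138.0, 170.1]
ee_rot: [1.0, -0.001, 0.0, 0.001]
wrist_force: [0.5, 0.1, -1.1]
gripper_width: 87.0
gripper_force: 0.0
```

```bash
python3 -c "
from tip import *
tip('t3');go(685,162.5,30,0)"
```

```text
tip 659 [287. 130.] [688.9 161.4] diam 29.0
pose [640.1 138.2 170.2] t 14.62 move [ 0.1119 -0.0613  0.3505] [ 0.0006 -0.0003 -0.0018]
```

View pics/t3.png

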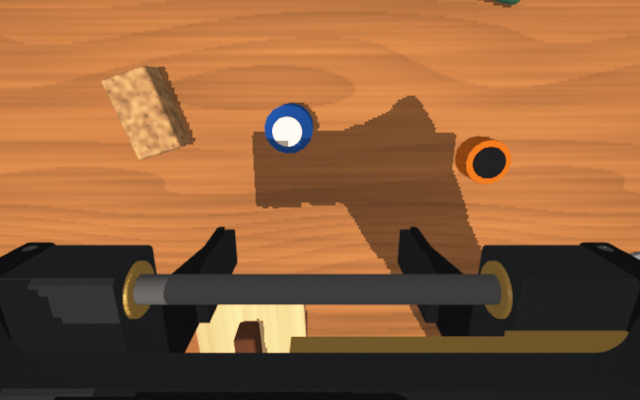

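The tall blue support's tip is at (287,131), which gives (688,161.5). The cork block at left, nearest corner (190,145), clears the fingers by about 14 mm, so I'll open slightly less.

{"api": "play_rows", "payload": {
  "rows": [
    [0.06,-0.03,0,0,0,0,0.12],
    [0.12,-0.058,0.02,0,0,0,0.12],
    [0.12,-0.058,0.08,0,0,0,0.12],
    [0.12,-0.058,0.15,0,0,0,0.12],
    [0.12,-0.058,0.22,0,0,0,0.12],
    [0.12,-0.058,0.28,0,0,0,0.12],
    [0.12,-0.058,0.32,0,0,0,0.12],
    [0.12,-0.058,0.35,0,0,0,0.12],
    [0.12,-0.058,0.35,0,0,0,0.12],
    [0.12,-0.058,0.35,0,0,0,0.12]
  ]
}}

```text
time: 15.45
tcp_pos: [688.5, 162.9, 30.5]
ee_rot: [1.0, -0.001, 0.0, -0.0]
wrist_force: [0.2, -0.3, -0.3]
gripper_width: 76.6
gripper_force: 0.0
```

{"api": "play_rows", "payload": {
  "rows": [
    [0,0,0,0,0,0,0.8],
    [0,0,0,0,0,0,0.8],
    [0,0,0,0,0,0,0.8],
    [0,0,0,0,0,0,0.8],
    [0,0,0,0,0,0,0.8],
    [0,0,0,0,0,0,0.8],
    [0,0,0,0,0,0,0.8],
    [0,0,0,0,0,0,0.8],
    [0,0,0,0,0,0,0.8],
    [0,0,0,0,0,0,0.8]
  ]
}}

```text
time: 16.28
tcp_pos: [688.3, 162.9, 30.1]
ee_rot: [1.0, -0.0, 0.0, 0.0]
wrist_force: [0.7, -0.6, 2.3]
gripper_width: 39.7
gripper_force: 15.0
```

```bash
python3 -c "
from h import *
o=get_obs();print(o['gripper_width'],o['gripper_force']);go(506.5,-243.3,160,0)"
```

```text
39.67189770615495 14.999858974479139
pose [688.3 162.9  30.1] t 16.28 move [-0.4534  1.016  -0.3247] [ 0.0001 -0.0001 -0.0006]
```

{"api": "play_rows", "payload": {
  "rows": [
    [0,0,-0.06,0,0,0,0.8],
    [0,0,-0.14,0,0,0,0.8],
    [0,0,-0.22,0,0,0,0.8],
    [0,0,-0.3,0,0,0,0.8],
    [-0.03,0.07,-0.325,0,0,0,0.8],
    [-0.065,0.15,-0.325,0,0,0,0.8],
    [-0.105,0.235,-0.325,0,0,0,0.8],
    [-0.145,0.32,-0.325,0,0,0,0.8],
    [-0.18,0.405,-0.325,0,0,0,0.8],
    [-0.22,0.49,-0.325,0,0,0,0.8]
  ]
}}

```text
time: 17.12
tcp_pos: [599.1, -34.4, 159.8]
ee_rot: [1.0, -0.0, 0.0, 0.0]
wrist_force: [1.2, 0.1, -0.9]
gripper_width: 39.3
gripper_force: 15.0
```

{"api": "play_rows", "payload": {
  "rows": [
    [-0.03,0.07,0,0,0,0,0.8],
    [-0.065,0.15,0,0,0,0,0.8],
    [-0.1,0.23,0,0,0,0,0.8],
    [-0.14,0.31,0,0,0,0,0.8],
    [-0.17,0.39,0,0,0,0,0.8],
    [-0.2,0.46,0,0,0,0,0.8],
    [-0.22,0.5,0,0,0,0,0.8],
    [-0.233,0.526,0,0,0,0,0.8],
    [-0.233,0.526,0.03,0,0,0,0.8],
    [-0.233,0.526,0.08,0,0,0,0.8]
  ]
}}

```text
time: 17.95
tcp_pos: [508.1, -243.0, 128.8]
ee_rot: [1.0, -0.001, 0.002, 0.001]
wrist_force: [0.3, 1.1, -0.7]
gripper_width: 39.3
gripper_force: 15.0
```

```bash
python3 -c "
from h import *
o=get_obs();print(o['gripper_width'],o['gripper_force']);go(506.5,-243.3,40,0)"
```

```text
39.30300814721728 14.999806839041412
pose [ 508.1 -243.   128.8] t 17.95 move [-0.0048  0.0004  0.222 ] [ 0.0008 -0.0023 -0.0007]
```

{"api": "play_rows", "payload": {
  "rows": [
    [-0.0015,0,0.04,0,0,0,0.8],
    [-0.0015,0,0.09,0,0,0,0.8],
    [-0.0015,0,0.13,0,0,0,0.8],
    [-0.0015,0,0.17,0,0,0,0.8],
    [-0.0015,0,0.195,0,0,0,0.8],
    [-0.0015,0,0.21,0,0,0,0.8],
    [-0.0015,0,0.22,0,0,0,0.8],
    [-0.0015,0,0.22,0,0,0,0.8],
    [-0.0015,0,0.22,0,0,0,0.8],
    [-0.0015,0,0.22,0,0,0,0.8]
  ]
}}

```text
time: 18.78
tcp_pos: [506.6, -243.3, 40.7]
ee_rot: [1.0, -0.0, 0.001, 0.0]
wrist_force: [-0.3, 0.2, -0.4]
gripper_width: 39.5
gripper_force: 15.0
```

```bash
python3 -c "
from h import *
o=get_obs();print(o['wrist_force']);go(506.5,-243.3,36.3,0)"
```

```text
[-0.34995367  0.18385236 -0.36063885]
pose [ 506.6 -243.3   40.7] t 18.78 move [-0.0003 -0.0001  0.011 ] [ 0.0004 -0.0008 -0.0006]
```

Lower and release, then rise and back off (toward +y and slightly −x) so the camera can check.

{"api": "play_rows", "payload": {
  "rows": [
    [0,0,0.006,0,0,0,0.8],
    [0,0,0.011,0,0,0,0.8],
    [0,0,0.011,0,0,0,0.8],
    [0,0,0.011,0,0,0,0.4],
    [0,0,0.011,0,0,0,0.2],
    [0,0,0.011,0,0,0,0.1],
    [0,0,0.011,0,0,0,0.1],
    [0,0,0.011,0,0,0,0.1],
    [0,0,0.011,0,0,0,0.1],
    [0,0,0.011,0,0,0,0.1]
  ]
}}

```text
time: 19.62
tcp_pos: [506.0, -243.2, 35.5]
ee_rot: [1.0, -0.0, 0.0, 0.0]
wrist_force: [0.4, -0.4, -0.4]
gripper_width: 75.0
gripper_force: 0.0
```

{"api": "play_rows", "payload": {
  "rows": [
    [0,0,-0.06,0,0,0,0.1],
    [0,0,-0.14,0,0,0,0.1],
    [0,0,-0.22,0,0,0,0.1],
    [0,0,-0.3,0,0,0,0.1],
    [0,-0.05,-0.4,0,0,0,0.1],
    [-0.05,-0.14,-0.46,0,0,0,0.1],
    [-0.1,-0.23,-0.46,0,0,0,0.1],
    [-0.14,-0.32,-0.46,0,0,0,0.1],
    [-0.14,-0.32,-0.46,0,0,0,0.1],
    [-0.14,-0.32,-0.46,0,0,0,0.1]
  ]
}}

```text
time: 20.45
tcp_pos: [449.7, -113.0, 220.2]
ee_rot: [1.0, 0.001, 0.0, 0.001]
wrist_force: [-0.2, -0.8, 0.0]
gripper_width: 78.5
gripper_force: 0.0
```

```bash
python3 -c "
from tip import *
tip('t4');
im=capture('top');cv2.imwrite('pics/top1.png',im);k=cam('top')
for b in blobs(masks(im)['white'],12):
    p=px2w(k,b[5],56)[0,:2]
    if 380<p[0]<560 and -340<p[1]<-180: print('top',b[0],b[5].round(1),p.round(1))
go(441,208,150,2.5)"
```

```text
tip 115 [359.  99.] [ 521.  -151.4] diam 12.0
tip 537 [461. 116.] [ 506.  -246.5] diam 26.0
tip 446 [517. 193.] [ 431.4 -311.3] diam 24.0
pose [ 450.3 -115.8  219.7] t 20.55 move [-0.0243 -0.8097  0.1736] [ 0.0005 -0.0004 -0.0286]
```

View pics/t4.png

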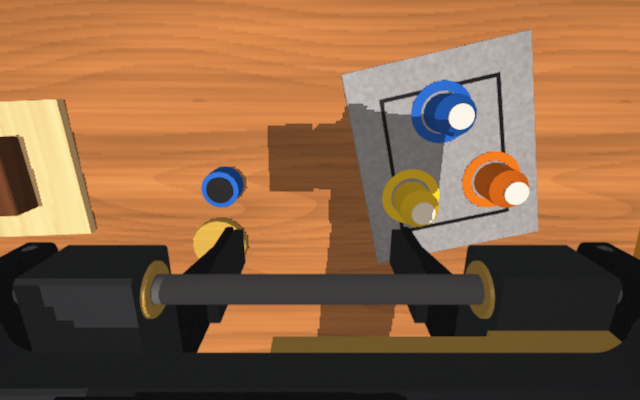

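All three tall supports stand upright in their own rings: blue near (443,112), orange near (495,180), yellow near (412,195). Now the plain cover.

```bash
python3 -c "
from h import *
go(385,207,200,2)"
```

```text
pose [ 450.3 -115.8  219.7] t 20.55 move [-0.1642 -0.8069  0.0485] [ 0.0005 -0.0004 -0.023 ]
```

{"api": "play_rows", "payload": {
  "rows": [
    [-0.02,-0.09,0,0,0,0,0],
    [-0.04,-0.18,0,0,0,-0.01,0],
    [-0.06,-0.28,0,0,0,-0.015,0],
    [-0.08,-0.37,0.01,0,0,-0.02,0],
    [-0.1,-0.47,0.02,0,0,-0.023,0],
    [-0.12,-0.57,0.03,0,0,-0.023,0],
    [-0.14,-0.67,0.04,0,0,-0.023,0],
    [-0.15,-0.75,0.05,0,0,-0.023,0],
    [-0.16,-0.81,0.05,0,0,-0.023,0],
    [-0.16,-0.81,0.05,0,0,-0.023,0]
  ]
}}

```text
time: 21.38
tcp_pos: [386.0, 213.1, 199.7]
ee_rot: [1.0, 0.02, -0.0, -0.002]
wrist_force: [-1.1, -0.3, -0.4]
gripper_width: 87.1
gripper_force: 0.0
```

```bash
cat > cover.py <<'E'
from h import *
import sys
zt=float(sys.argv[1]);o=get_obs();im=capture('wrist');cv2.imwrite(f'pics/{sys.argv[2]}.png',im);k=cam('wrist',o)
h=cv2.cvtColor(im,cv2.COLOR_BGR2HSV);H,S,V=[h[...,i].astype(int) for i in range(3)]
b=max(blobs((H>16)&(S<165)&(V>90),500),key=lambda b:b[0])
c=max(cv2.findContours(b[6].astype(np.uint8),0,cv2.CHAIN_APPROX_NONE)[0],key=len)
print('panel',b[1:5],cv2.minAreaRect(px2w(k,c[:,0]+0.,zt)[:,:2].astype(np.float32)))
E
python3 cover.py 10 t5
```

```text
panel (np.int32(258), np.int32(31), np.int32(131), np.int32(157)) ((441.91058349609375, 210.22915649414062), (148.7991943359375, 120.33836364746094), 2.3696985244750977)
```

View pics/t5.png

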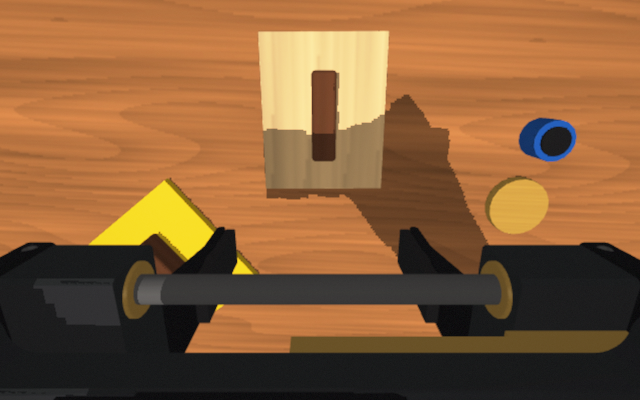

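```bash
python3 -c "
from h import *
go(441.5,209.8,32,2.5)"
```

```text
pose [386.6 210.5 199.5] t 21.43 move [0.1373 0.0079 0.4187] [-0.0013  0.0005 -0.0035]
```

{"api": "play_rows", "payload": {
  "rows": [
    [0.07,0.001,0.02,0,0,0,0],
    [0.12,0.0015,0.08,0,0,-0.001,0],
    [0.138,0.0015,0.15,0,0,-0.002,0],
    [0.138,0.0015,0.22,0,0,-0.0035,0],
    [0.138,0.0015,0.28,0,0,-0.0035,0],
    [0.138,0.0015,0.33,0,0,-0.0035,0],
    [0.138,0.0015,0.37,0,0,-0.0035,0],
    [0.138,0.0015,0.4,0,0,-0.0035,0],
    [0.138,0.0015,0.4,0,0,-0.0035,0],
    [0.138,0.0015,0.4,0,0,-0.0035,0]
  ]
}}

```text
time: 22.27
tcp_pos: [442.0, 209.3, 39.3]
ee_rot: [1.0, 0.02, -0.001, 0.0]
wrist_force: [0.2, -0.1, 0.7]
gripper_width: 87.2
gripper_force: 0.0
```

```bash
python3 -c "
from h import *
go(441.5,209.8,32,2.5)"
```

```text
pose [442.  209.3  39.3] t 22.27 move [-0.0012 -0.0012  0.0182] [ 0.0001  0.0007 -0.0027]
```

{"api": "play_rows", "payload": {
  "rows": [
    [0,0,0.01,0,0,0,0],
    [0,0,0.018,0,0,0,0.3],
    [0,0,0.018,0,0,0,0.6],
    [0,0,0.018,0,0,0,1],
    [0,0,0.018,0,0,0,1],
    [0,0,0.018,0,0,0,1],
    [0,0,0.018,0,0,0,1],
    [0,0,0.018,0,0,0,1],
    [0,0,0.018,0,0,0,1],
    [0,0,0.018,0,0,0,1]
  ],
  "newtons": 25
}}

```text
time: 23.1
tcp_pos: [441.7, 210.2, 32.3]
ee_rot: [1.0, 0.02, 0.0, 0.0]
wrist_force: [-0.4, -0.2, 0.5]
gripper_width: 34.7
gripper_force: 0.0
```

{"api": "play_rows", "payload": {
  "rows": [
    [0,0,0,0,0,0,1],
    [0,0,0,0,0,0,1],
    [0,0,0,0,0,0,1],
    [0,0,0,0,0,0,1],
    [0,0,0,0,0,0,1],
    [0,0,-0.02,0,0,0,1],
    [0,0,-0.05,0,0,0,1],
    [0,0,-0.1,0,0,0,1],
    [0,0,-0.17,0,0,0,1],
    [0,0,-0.25,0,0,0,1]
  ]
}}

```text
time: 23.93
tcp_pos: [440.7, 210.2, 133.5]
ee_rot: [1.0, 0.021, -0.001, 0.0]
wrist_force: [0.6, -0.2, -1.8]
gripper_width: 21.7
gripper_force: 25.0
```

```bash
python3 -c "
from h import *
o=get_obs();print(o['gripper_width'],o['gripper_force'],o['wrist_force']);go(456.7,-254.6,170,13)
im=capture('side');cv2.imwrite('pics/s2.png',im[60:320,100:500])"
```

```text
21.71052189064191 24.997169435955584 [ 0.6428955  -0.18821332 -1.75145324]
pose [440.7 210.2 133.5] t 23.93 move [-0.0083  1.1627 -0.0911] [-1.000e-04  1.100e-03 -1.181e-01]
```

View pics/s2.png

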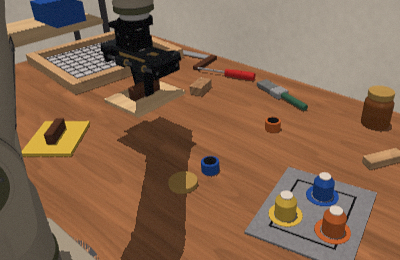

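The cover is held level by its handle, and all three tall supports stand in their rings. Next I'll carry it over.

{"api": "play_rows", "payload": {
  "rows": [
    [0,0.04,-0.04,0,0,0,1],
    [0,0.1,-0.09,0,0,-0.01,1],
    [0,0.17,-0.09,0,0,-0.02,1],
    [0,0.24,-0.09,0,0,-0.03,1],
    [0,0.31,-0.09,0,0,-0.04,1],
    [0,0.38,-0.09,0,0,-0.05,1],
    [0,0.45,-0.09,0,0,-0.06,1],
    [0,0.52,-0.09,0,0,-0.07,1],
    [0,0.59,-0.09,0,0,-0.08,1],
    [0,0.65,-0.09,0,0,-0.09,1]
  ]
}}

```text
time: 24.82
tcp_pos: [452.1, -51.3, 169.3]
ee_rot: [0.996, 0.091, 0.001, 0.0]
wrist_force: [0.9, 0.2, -0.6]
gripper_width: 21.9
gripper_force: 25.0
```

```bash
python3 -c "
from h import *
go(456.7,-254.6,170,13)"
```

```text
pose [452.1 -51.3 169.3] t 24.82 move [-0.0811  0.502  -0.0014] [ 0.0007 -0.0006 -0.0283]
```

{"api": "play_rows", "payload": {
  "rows": [
    [-0.01,0.07,0,0,0,-0.01,1],
    [-0.02,0.14,0,0,0,-0.02,1],
    [-0.035,0.21,0,0,0,-0.028,1],
    [-0.045,0.28,0,0,0,-0.028,1],
    [-0.055,0.35,0,0,0,-0.028,1],
    [-0.066,0.41,0,0,0,-0.028,1],
    [-0.074,0.46,0,0,0,-0.028,1],
    [-0.081,0.5,0,0,0,-0.028,1],
    [-0.081,0.5,0,0,0,-0.028,1],
    [-0.081,0.5,0,0,0,-0.028,1]
  ]
}}

```text
time: 25.65
tcp_pos: [456.6, -252.3, 168.7]
ee_rot: [0.994, 0.112, 0.0, -0.0]
wrist_force: [0.1, 0.7, -0.7]
gripper_width: 21.9
gripper_force: 25.0
```

{"api": "play_rows", "payload": {
  "rows": [
    [0,0,0,0,0,0,1],
    [0,0,0.02,0,0,0,1],
    [0,0,0.05,0,0,0,1],
    [0,0,0.08,0,0,0,1],
    [0,0,0.1,0,0,0,1],
    [0,0,0.12,0,0,0,1],
    [0,0,0.13,0,0,0,1],
    [0,0,0.13,0,0,0,1],
    [0,0,0.13,0,0,0,1],
    [0,0,0.13,0,0,0,1]
  ]
}}

```text
time: 26.48
tcp_pos: [456.9, -252.2, 116.7]
ee_rot: [0.994, 0.113, 0.0, 0.0]
wrist_force: [-0.2, -0.5, -1.6]
gripper_width: 21.8
gripper_force: 25.0
```

```bash
python3 cover.py 96 t6; python3 -c "
from h import *
go(456.7,-254.6,92,13)"
```

```text
panel (np.int32(193), np.int32(99), np.int32(248), np.int32(160)) ((489.3226013183594, -244.65109252929688), (84.96377563476562, 119.55915069580078), 13.345510482788086)
pose [ 456.9 -252.3  116.8] t 26.53 move [-0.0019  0.0055  0.0621] [ 0.0005 -0.0005 -0.0006]
```

View pics/t6.png

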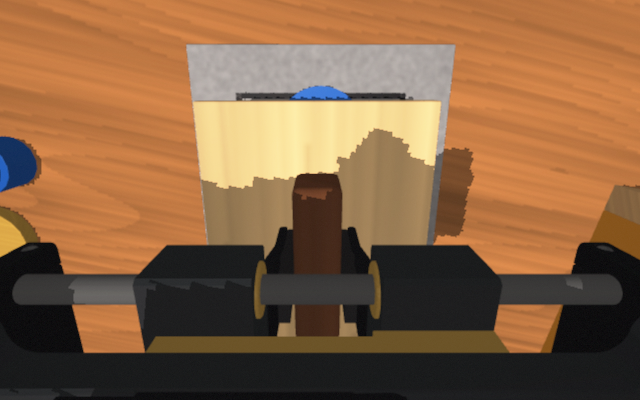

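Panel centre matches the TCP within 1 mm and its yaw matches the board. I'll shift about 2 mm and lower it.

{"api": "play_rows", "payload": {
  "rows": [
    [-0.002,0.003,0.01,0,0,0,1],
    [-0.003,0.0055,0.02,0,0,0,1],
    [-0.003,0.0055,0.03,0,0,0,1],
    [-0.003,0.0055,0.04,0,0,0,1],
    [-0.003,0.0055,0.05,0,0,0,1],
    [-0.003,0.0055,0.06,0,0,0,1],
    [-0.003,0.0055,0.065,0,0,0,1],
    [-0.003,0.0055,0.065,0,0,0,1],
    [-0.003,0.0055,0.065,0,0,0,1],
    [-0.003,0.0055,0.065,0,0,0,1]
  ]
}}

```text
time: 27.37
tcp_pos: [456.0, -254.5, 90.5]
ee_rot: [0.994, 0.113, 0.0, 0.0]
wrist_force: [-0.6, -0.5, -1.3]
gripper_width: 21.6
gripper_force: 25.0
```

```bash
python3 -c "
from h import *
print(get_obs()['wrist_force']);go(456.7,-254.6,88.5,13)"
```

```text
[-0.63374753 -0.45066288 -1.32292743]
pose [ 456.  -254.5   90.5] t 27.37 move [0.0016 0.0005 0.0049] [ 0.0001 -0.0001 -0.0005]
```

{"api": "play_rows", "payload": {
  "rows": [
    [0,0,0.001,0,0,0,1],
    [0,0,0.002,0,0,0,1],
    [0,0,0.003,0,0,0,1],
    [0,0,0.004,0,0,0,1],
    [0,0,0.005,0,0,0,1],
    [0,0,0.005,0,0,0,1],
    [0,0,0.005,0,0,0,1],
    [0,0,0.005,0,0,0,1],
    [0,0,0.005,0,0,0,1],
    [0,0,0.005,0,0,0,1]
  ]
}}

```text
time: 28.2
tcp_pos: [455.9, -254.5, 88.3]
ee_rot: [0.994, 0.113, 0.0, 0.0]
wrist_force: [-0.1, 0.2, -1.6]
gripper_width: 21.6
gripper_force: 25.0
```

{"api": "play_rows", "payload": {
  "rows": [
    [0,0,0.0005,0,0,0,1],
    [0,0,0.001,0,0,0,1],
    [0,0,0.0015,0,0,0,1],
    [0,0,0.002,0,0,0,1],
    [0,0,0.002,0,0,0,1],
    [0,0,0.002,0,0,0,1],
    [0,0,0.002,0,0,0,1],
    [0,0,0.002,0,0,0,1],
    [0,0,0.002,0,0,0,1],
    [0,0,0.002,0,0,0,1]
  ]
}}

```text
time: 29.03
tcp_pos: [456.0, -254.6, 88.3]
ee_rot: [0.994, 0.113, -0.0, 0.0]
wrist_force: [-4.1, 1.9, 8.6]
gripper_width: 22.1
gripper_force: 25.0
```

Contact made. I'll ease off slightly and release.

{"api": "play_rows", "payload": {
  "rows": [
    [0,0,-0.001,0,0,0,1],
    [0,0,-0.001,0,0,0,1],
    [0,0,-0.001,0,0,0,0.7],
    [0,0,-0.001,0,0,0,0.65],
    [0,0,-0.001,0,0,0,0.5],
    [0,0,-0.001,0,0,0,0.4],
    [0,0,-0.001,0,0,0,0.4],
    [0,0,-0.001,0,0,0,0.4],
    [0,0,-0.001,0,0,0,0.4],
    [0,0,-0.001,0,0,0,0.4]
  ]
}}

```text
time: 29.87
tcp_pos: [455.9, -254.5, 87.9]
ee_rot: [0.994, 0.113, 0.0, 0.0]
wrist_force: [0.1, 0.4, -0.3]
gripper_width: 51.1
gripper_force: 0.0
```

{"api": "play_rows", "payload": {
  "rows": [
    [0,0,-0.02,0,0,0,0.4],
    [0,0,-0.05,0,0,0,0.4],
    [0,0,-0.1,0,0,0,0.4],
    [0,0,-0.17,0,0,0,0.4],
    [0,0,-0.25,0,0,0,0.4],
    [-0.0,-0.08,-0.33,0,0,0,0.4],
    [-0.0,-0.16,-0.33,0,0,0,0.4],
    [-0.0,-0.25,-0.33,0,0,0,0.4],
    [-0.0,-0.33,-0.33,0,0,0,0.4],
    [-0.0,-0.4,-0.33,0,0,0,0.4]
  ]
}}

```text
time: 30.7
tcp_pos: [419.7, -96.3, 221.2]
ee_rot: [0.994, 0.113, 0.001, 0.001]
wrist_force: [0.5, 0.7, 0.7]
gripper_width: 52.4
gripper_force: 0.0
```

```bash
python3 - <<'E'
from h import *
im=capture('top');k=cam('top')
h=cv2.cvtColor(im,cv2.COLOR_BGR2HSV);H,S,V=[h[...,i].astype(int) for i in range(3)]
m=np.zeros_like(H);m[140:270,380:500]=((S<150)&(S>60)&(V>150)&(H>16))[140:270,380:500]
b=max(blobs(m,50),key=lambda b:b[0])
c=max(cv2.findContours(b[6].astype(np.uint8),0,cv2.CHAIN_APPROX_NONE)[0],key=len)
print(cv2.minAreaRect(px2w(k,c[:,0]+0.,66)[:,:2].astype(np.float32)))
s=capture('side')
cv2.imwrite('pics/f.png',np.vstack([cv2.resize(im[140:270,340:500],(560,290)) if 0 else cv2.resize(im[140:270,340:500],(480,300)),cv2.resize(s[200:350,300:540],(480,300))]))
E
```

```text
((410.1263732910156, -198.390869140625), (143.07403564453125, 217.69276428222656), 81.03514862060547)
```

View pics/f.png

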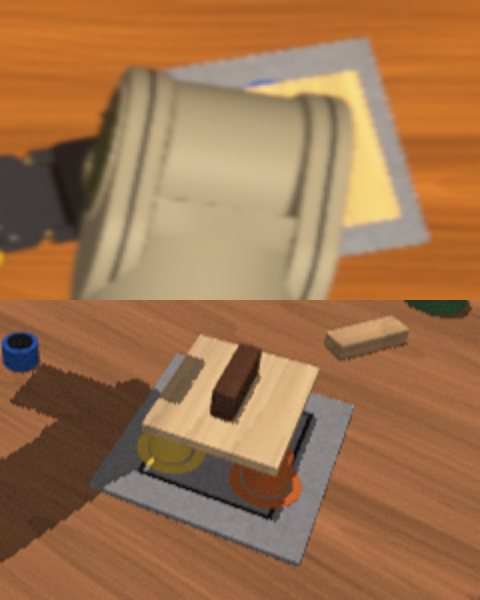

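The side view shows the cover level on the posts with the handle up. The arm hides it from above, so I'll swing clear and check the numbers.

{"api": "play_rows", "payload": {
  "rows": [
    [0,-0.08,0,0,0,0,0.4],
    [0,-0.16,0,0,0,0,0.4],
    [0,-0.25,0,0,0,0,0.4],
    [0,-0.33,0,0,0,0,0.4],
    [0,-0.4,0,0,0,0,0.4],
    [0,-0.48,0,0,0,0,0.4],
    [0,-0.55,0,0,0,0,0.4],
    [0,-0.6,0,0,0,0,0.4],
    [0,-0.6,0,0,0,0,0.4],
    [0,-0.6,0,0,0,0,0.4]
  ]
}}

```text
time: 31.63
tcp_pos: [366.5, 135.8, 220.7]
ee_rot: [0.993, 0.114, 0.001, 0.001]
wrist_force: [-0.2, -1.1, 1.6]
gripper_width: 52.4
gripper_force: 0.0
```

```bash
python3 - <<'E'
from h import *
im=capture('top');k=cam('top')
h=cv2.cvtColor(im,cv2.COLOR_BGR2HSV);H,S,V=[h[...,i].astype(int) for i in range(3)]
m=np.zeros_like(H);m[140:270,380:500]=((S<170)&(S>60)&(V>150)&(H>16))[140:270,380:500]
b=max(blobs(m,50),key=lambda b:b[0])
c=max(cv2.findContours(b[6].astype(np.uint8),0,cv2.CHAIN_APPROX_NONE)[0],key=len)
print(cv2.minAreaRect(px2w(k,c[:,0]+0.,66)[:,:2].astype(np.float32)))
cv2.imwrite('pics/f2.png',cv2.resize(im[90:270,200:500],None,fx=2.5,fy=2.5))
E
```

```text
((452.8875732421875, -240.07298278808594), (153.1212921142578, 151.11810302734375), 13.080981254577637)
```

View pics/f2.png

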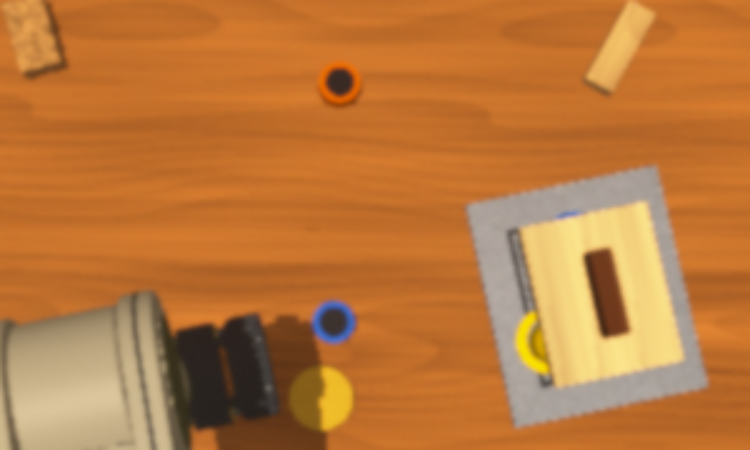

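```bash
python3 - <<'E'
from h import *
k=cam('top');p=px2w(k,[440.3,207.4],66)[0];d=np.hypot(*(p[:2]-[456.7,-254.6]));print(p,d,get_obs()['dq'].round(3))
if d<8: print(finish_job())
E
```

```text
[ 455.33061348 -253.87757893   66.        ] 1.548260844005182 [ 0.007  0.01   0.018  0.01   0.002 -0.004 -0.001]
the job is handed in; nothing more can be done
None
```

I handed the job in at about 31.7 s: the three tall supports stand in the rings of their own colour and the cover lies on top of them, handle up. By the last camera check it was about 1.5 mm off the outline's centre and looked level, and the low supports were never touched; the judge's verdict was not shown to me.

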